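Fit the access panel of the lamp supply unit

TASK

Turn the winged quarter-turn fastener on the white supply unit until its wing lies straight across the unit, in line with the panel's slot once fitted, and let go of it. Then lift the loose access panel by its handle, fit it in the unit's recess with the wing up through its slot, and press it down against the sprung seal, firmly but without ramming it, until it is fully home on the frame. Finish while still holding the handle and pressing; leave the other things on the table alone.

Things in the scene. Friction and masses are not known exactly. Their poses are not given: they have to be found in the camera images.
- housing: white supply unit, fixed, 160 mm (its x) by 100 mm (y), 55 mm high, yaw within 0.2 rad; origin at the centre of its underside, z up. Its top is a recess 146 x 86 mm, 7 mm deep, inside a lip 7 mm wide; the recess floor (z = 48 mm) is the frame the panel must bear on. The fastener stands at x = -48 mm, y = 0, the end near the robot; an open pocket lies to its +x side
- seat (a point): point on the seat plane of the unit at the centre of the recess (x = 0, y = 0, z = 48 mm in the unit's frame), axes as the unit's: the panel's origin lies here when it is home
- fastener (a joint): angle (rad) of the steel fastener about its upright axis, counterclockwise from above. 0: wing along the unit's x; 1.571: wing along the unit's y, straight across, as the panel's slot needs it. Starts at 0.1 to 0.8, so turn it counterclockwise; it turns stiffly (0.06 N m), stays where it is left, and has no stop at the aligned angle (range -0.2 to 2.4)
- wing (a point): centre of the fastener's flat upright wing: 34 mm long, 8 mm thick, 18 mm high (from 10 to 28 mm above the seat plane), on a stud 7 mm in diameter; this point is 19 mm above the seat plane and on the turning axis; its x axis runs along the wing. The lip round it is 7 mm above the seat plane
- seal (a joint): compression in m of the black rubber seal ring in the recess: 0 free, standing 4 mm proud of the seat plane; 0.004 when the panel bears on the frame. It is sprung: about 4 N to start moving it, 12 N at 0.004, so the panel's own weight does not compress it and about 10 N of push on the panel are needed
- panel: loose aluminium panel, 140 mm (its x) by 80 mm (y), 6 mm thick, about 0.25 kg, flat on the table, handle up, yaw within 0.35 rad; origin at the centre of its underside. A through slot 14 mm (x) by 40 mm (y) at x = -48 mm, the end nearer the robot, takes the wing. It fits the recess with 3 mm play all round, axes parallel to the unit's, slot end over the fastener
- panel_slot (a point): centre of the panel's slot at its underside (x = -48 mm, y = 0, z = 0 of the panel)
- panel_handle (a point): centre of the handle's black flat bar: 64 mm long along the panel's x, 10 mm wide, 14 mm high, 36 mm above the panel's underside; 23 mm free below the bar; posts 10 mm wide at x = +-27 mm
- counter_clicker: small round tally counter, 52 x 53 x 22 mm, bystander; origin at the centre of its underside
- black_marker: black marker, 133 mm long, lying, bystander; origin at the centre of its underside
- tweezers: steel tweezers, 121 mm long, lying, bystander; origin at the centre of its underside
- scissors: red-handled scissors, 199 mm long, lying, bystander; origin at the centre of its underside
- microscope: tall fixed microscope to the right of the unit (base towards the robot), about 0.4 m high, all within about 0.2 m of its axis (origin at the middle of its base); always at the same place, between the arm's start and the unit: swing the arm round in front of it, close to the robot, not across it
Things that resemble listed ones, but are neither listed nor needed, are in the scene too. Several things have the shape of the housing; the one meant has the colours described above.

How it is judged:
By the outcome, as a careful person would: the job done as asked, in the order asked, and still so for the second after the job is handed in, while the arm keeps its last pose, push and grip.
It also fails if it takes over 53 s, if anything falls off the work surface, if the arm or the gripper's body presses on something with over 40 N, if the wrist force passes 120 N, or if a joint passes its speed limit or range.

ROBOT

A 7-joint arm with a two-finger parallel gripper is mounted at the origin on a cart in front of the work surface, level with it; the furniture and walls round the work are solid. World frame = base frame: x ahead of the robot, y to its left, z up, the work surface at z = 0. Lengths are in mm, angles in degrees, forces in N, time in s.
With the tool pointing down it reaches from about 425 to 875 mm from the base axis. Payload 9.9 kg.
Tool frame: the origin (TCP) lies midway between the tips of the shut fingers; the grasp point (between the pads) lies 19 mm behind it (tcp_to_grasp is the distance from the TCP to the grasp point, in mm); z points along the fingers, y is the line along which they close (so a half turn about z gives the same grasp; the last joint's range is limited). The gripper opens to 85 mm and grips with 20 to 120 N. Pads are 22 mm wide; open, the fingers measure 114 mm over their backs; the gripper's body (76 mm by 85 mm) begins 54 mm behind the grasp point. The pads swing forward as they close: fully open they stand 13 mm farther back than shut.
Start: joints at [71.918, 32.985, 1.427, 82.34, -0.859, 64.687, -3.237], TCP at [155.072, -656.949, 231.289] pointing down, gripper open.
Joint ranges: [-157.87, 157.87], [-19.46, 123.44], [-87.15, 90], [11.01, 140.99], [-62.26, 242.26], [9.8, 113.94], [-161.44, 161.44]. Speed limits (degrees/s): [127.2, 127.2, 172.46, 172.46, 180, 180, 180].

INTERFACE

Orientations are given as [roll, pitch, yaw] about the fixed x, y, z axes, in that order (R = Rz(yaw) Ry(pitch) Rx(roll)).
In Python, from rig import * gives the robot as it stands.
- The arm moves only by the tool carry_out, never from a script. Its argument "motion" is a list of rows, each an object with "slide": the shift along the tool's x, y, z in cm, a list of three; "spin": the turn about the tool's z in degrees. In form: [{"slide": [dx, dy, dz], "spin": spin}, ...]. A call has exactly 8 rows; each row shifts and turns the commanded pose from where the row before left it, along the tool's axes as they then stand; what a row does not reach is not made up. A row lasts 1/10 s, in which the tool goes at most 50 mm and 8.59 degrees, less where a joint would pass 70% of its speed; a pose out of reach is approached as far as the arm can. A call is refused whole if a number of a shift passes 5 or a number of a turn 8.59, either way. A call with a gripper value outside its range is refused whole. "jaw" is the finger opening in cm, from 0 to 8.54, set as the call begins (left out, the last holds). The fingers move at their own pace and stop on an object; "force" is the grip in N (left out, the last holds). Time passes only in rows, so rows that do not move let the fingers close, or fill a call up. It gives the time, the measured TCP pose, the force, the opening and the grip force at its end, in the units of the state.
- get_obs(): the state, without advancing time (a new reading comes with each control period).
- get_image(name): name is "scene" or "side" or "wrist"; returns the picture (420x560x3 uint8, blue, green, red); there is no depth.
- calibration(name): a dict with "vertical_fov" (degrees; the focal length in pixels is half the picture's height over the tangent of half this angle, whatever the lens; pixels are square), "cx", "cy" (the principal point, pixels), "rvec" (rotation vector, rad) and "tvec" (3), from world to camera coordinates, as OpenCV has them; the wrist camera has in their place "hand_eye" (4x4, takes a point from camera to tool coordinates, whose origin is the TCP and whose axes are the flange's). Camera axes: x right, y down, z forward; pixel columns grow to the right and rows downward; lengths in mm; the calibration is good to about 2 mm. A picture is of the moment at which its call begins: read the wrist's pose just before it. calibration takes no time and is no camera call.
- close_job(): hands the job in; it is judged then, once.
The state is a dict: "clock": time; "q": joint angles; "joint_velocities": joint speeds; "tau": joint torques, N m; "tool_pos": TCP position; "tool_rot": TCP orientation; "force": force on the tool from outside, world axes, zero at the start; "torque": the same for the moment, N m; "opening": opening from 0.0 (shut) to 1.0 (fully open); "gripper_force": force on a finger pad.
Only numpy, scipy, OpenCV 4.12 (cv2) and the standard library are available. Lean on these libraries where they do the work, as an engineer would, in place of code of your own. Each camera call takes 0.05 s, during which the arm holds its last target. There are 200 camera calls.

## Working session

There is one attempt and no reset: what is moved stays moved. The work goes in short steps, Python scripts to look and compute and a tool call to move; the robot and the scene stay as the last step left them, time stands still between calls to the robot, and variables do not carry over. Pictures are saved under pics/ and viewed, at most 10 in all, crops included, and the job is handed in when it is done.

Besides the shell and the picture viewer there is one more tool, called after ">>>" by a JSON object that holds its "name" and its "arguments". carry_out: Moves the arm, as the interface text tells. Its arguments: {"type":"object","properties":{"motion":{"type":"array"},"jaw":{"type":"number"},"force":{"type":"number"}},"required":["motion"]}

```bash
mkdir -p pics; ls; python3 - <<'E'
from rig import *
import cv2
o=get_obs(); print({k:o[k] for k in ['clock','tool_pos','tool_rot','force','opening']})
a=get_image('scene'); b=get_image('side')
cv2.imwrite('pics/scene0.png',a); cv2.imwrite('pics/side0.png',b)
for n in ['scene','side','wrist']: print(calibration(n))
E
```

```text
pics
{'clock': 0.0, 'tool_pos': array([ 154.98918863, -656.50827013,  230.46629092]), 'tool_rot': array([-1.79906944e+02,  5.92650532e-03,  1.32865852e+01]), 'force': array([ 0.32568263, -0.42042726, -0.33130968]), 'opening': 1.001741323604578}
{'vertical_fov': 45.04069601794692, 'cx': 276.61353313602973, 'cy': 204.09659409469344, 'rvec': array([ 2.34775295, -0.58738033,  0.24748019]), 'tvec': array([-464.67782668,  204.05395853, 1380.80641172])}
{'vertical_fov': 42.71689148492892, 'cx': 276.45822758554476, 'cy': 209.90117059119967, 'rvec': array([ 0.15443701, -2.72552301,  1.49101578]), 'tvec': array([ 480.03981611,  113.33921248, 1353.05597488])}
{'vertical_fov': 66.99342831665388, 'cx': 283.7338463768652, 'cy': 216.67209467530014, 'hand_eye': array([[-1.25803155e-03, -9.55614507e-01, -2.94617262e-01,
         7.50711941e+01],
       [ 9.99999109e-01, -1.33391503e-03,  5.66094507e-05,
        -3.89625037e-01],
       [-4.47091205e-04, -2.94616928e-01,  9.55615334e-01,
        -1.41969342e+02],
       [ 0.00000000e+00,  0.00000000e+00,  0.00000000e+00,
         1.00000000e+00]])}
```

View pics/scene0.png

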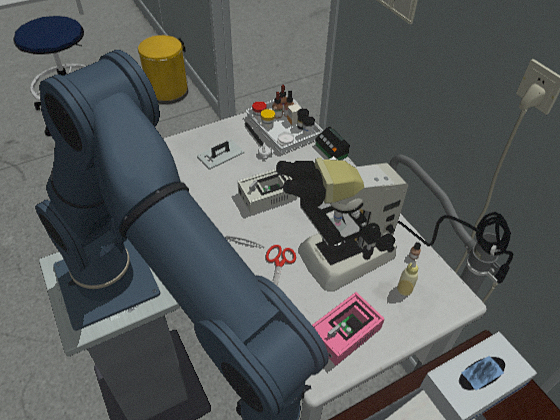

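View pics/side0.png

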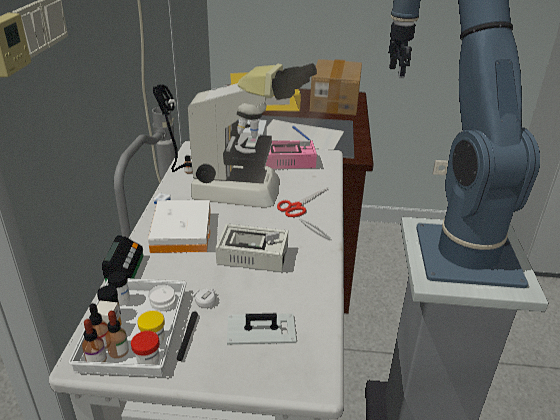

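Candidates: the white unit is at scene (265,190) / side (253,247), and the pink unit at scene (350,325) / side (290,155) is a decoy. The panel is at scene (220,155) / side (262,327). The orange-white box at side (180,225) is unrelated. I choose the white unit and will check it in a close crop.

```bash
python3 - <<'E'
import cv2,numpy as np
a=cv2.imread('pics/side0.png')[220:350,210:310]; b=cv2.imread('pics/scene0.png')[130:220,190:300]
f=lambda i,s:cv2.resize(i,None,fx=s,fy=s,interpolation=cv2.INTER_CUBIC)
A=f(a,4);B=f(b,3.6)
c=np.zeros((520,800,3),np.uint8);c[:,:400]=A;c[:B.shape[0],402:402+396]=B[:,:396]
cv2.imwrite('pics/crop1.png',c)
E
```

```text
(no output)
```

View pics/crop1.png

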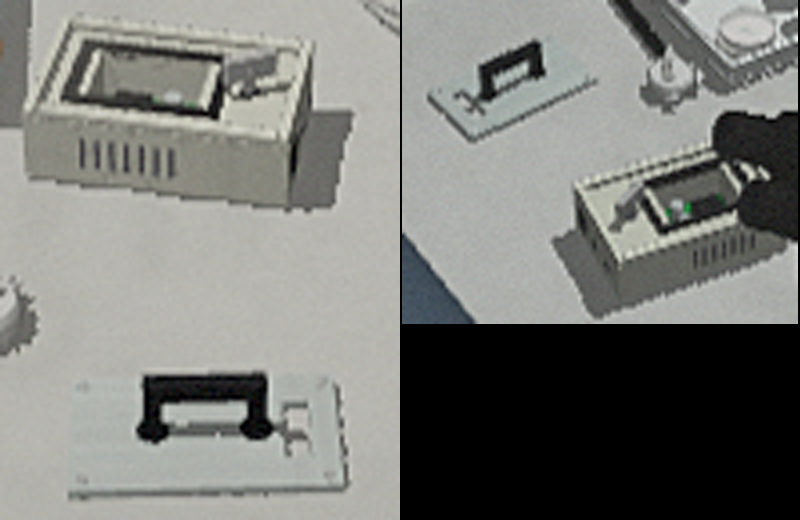

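Crop: white unit, tops at side px (217,248),(283,255),(288,230.5),(228,224), wing visible near the robot end. Panel corners and slot end (near robot) clear. Fit poses.

```bash
cat > h.py <<'E'
from rig import *
import cv2,numpy as np
from scipy.optimize import least_squares
from scipy.spatial.transform import Rotation as R
def K(c,h=420):
    f=h/2/np.tan(np.radians(c['vertical_fov'])/2); return np.array([[f,0,c['cx']],[0,f,c['cy']],[0,0,1.]])
def wpose(o):
    c=calibration('wrist');T=np.eye(4);T[:3,:3]=R.from_euler('xyz',o['tool_rot'],degrees=True).as_matrix();T[:3,3]=o['tool_pos']
    M=np.linalg.inv(T@c['hand_eye']); return dict(c,rvec=R.from_matrix(M[:3,:3]).as_rotvec(),tvec=M[:3,3])
def proj(c,P): return cv2.projectPoints(np.float64(P).reshape(-1,3),np.float64(c['rvec']),np.float64(c['tvec']),K(c),None)[0].reshape(-1,2)
def xf(p,P): c,s=np.cos(p[2]),np.sin(p[2]);P=np.float64(P);return np.c_[P[:,0]*c-P[:,1]*s+p[0],P[:,0]*s+P[:,1]*c+p[1],P[:,2]]
def fit(views,p0):
    """views: list of (cal, objpts, pix)"""
    r=lambda p:np.concatenate([(proj(c,xf(p,P))-np.array(u)).ravel() for c,P,u in views])
    s=least_squares(r,p0,loss='soft_l1',x_scale=[10,10,.1]);return s.x,r(s.x).reshape(-1,2)
def ray(c,u,z):
    Rm=R.from_rotvec(c['rvec']).as_matrix();C=-Rm.T@c['tvec'];d=Rm.T@np.linalg.inv(K(c))@[*u,1];return C+d*(z-C[2])/d[2]
E
python3 - <<'E'
from h import *
sd,sc=calibration('side'),calibration('scene')
S=lambda *a:[(x/4+210-.4,y/4+220-.4) for x,y in a]
C=lambda *a:[((x-402)/3.6+190-.4,y/3.6+130-.4) for x,y in a]
H=[(80,50,55),(-80,50,55),(-80,-50,55),(80,-50,55),(80,50,0),(-80,50,0)]
p,r=fit([(sd,H,S((27,113),(291,140),(313,42),(72,17),(27,178),(291,206))),(sc,[(-80,50,55),(-80,-50,55)],C((575,183),(618,255)))],[600,0,0]);print(p,r.round(1).tolist())
wing=xf(p,[(-48,0,67)]);print('wing',wing)
P=[(70,40,3),(-70,40,3),(-70,-40,6),(70,-40,6)]
q,r=fit([(sd,P,S((70,497),(345,490),(335,377),(73,377))),(sc,[(-70,40,3),(-70,-40,3),(70,-40,3)],C((430,97),(470,138),(595,82)))],[600,250,0]);print(q,r.round(1).tolist())
print('handle',xf(q,[(0,0,36)]))
E
```

```text
[ 5.33472889e+02  7.40817179e+01 -5.31403117e-02] [[-0.7, -1.2], [0.3, -0.5], [0.6, -0.2], [-2.1, -0.6], [0.2, 0.8], [-0.4, 1.4], [-1.1, -0.2], [-0.2, 1.5]]
wing [[485.54064663  76.63125249  67.        ]]
[4.82111924e+02 3.19090552e+02 1.44595502e-01] [[-0.3, -0.6], [0.2, -0.0], [0.0, -0.6], [0.2, 0.4], [-1.2, -1.6], [0.1, 0.3], [0.5, -0.8]]
handle [[482.1119242  319.09055207  36.        ]]
```

>>> {"name": "carry_out", "arguments": {"motion": [{"slide": [0, -4.5, 0], "spin": 0}, {"slide": [0, -4.5, 0], "spin": 0}, {"slide": [0, -4.5, 0], "spin": 0}, {"slide": [0, -4.5, 0], "spin": 0}, {"slide": [0, -4.5, 0], "spin": 0}, {"slide": [4.89, -0.27, 0], "spin": -6.25}, {"slide": [4.89, -0.27, 0], "spin": -6.25}, {"slide": [4.89, -0.27, 0], "spin": -6.25}]}}

```text
clock: 0.9
tool_pos: [239.8, -380.9, 231.6]
tool_rot: [179.9, -0.0, 32.2]
force: [0.4, -1.0, -1.0]
opening: 0.997
gripper_force: 0.0
```

```bash
python3 - <<'E'
from h import *
sd,sc=calibration('side'),calibration('scene')
def tri(a,b):
    r=lambda X:np.r_[(proj(sd,X)-a).ravel(),(proj(sc,X)-b).ravel()]
    s=least_squares(r,[500,0,200]);return s.x.round(),s.cost.round(1)
print('eyepiece tip',tri((310,75),(285,172)))
print('base',ray(sd,(272,196),20),ray(sc,(308,262),20))
print(get_obs()['tool_pos'],get_obs()['tool_rot'])
E
```

```text
eyepiece tip (array([ 432., -197.,  378.]), np.float64(5.8))
base [ 514.84124889 -185.10434435   20.        ] [ 507.93980044 -220.1495269    20.        ]
[ 239.76922535 -380.94730496  231.56174965] [ 1.79936182e+02 -2.01826958e-04  3.22146997e+01]
```

>>> {"name": "carry_out", "arguments": {"motion": [{"slide": [0, -1, -4.5], "spin": 0}, {"slide": [0, -1, -4.5], "spin": 0}, {"slide": [0, -1, -4.5], "spin": 0}, {"slide": [0, -1, -4.5], "spin": 0}, {"slide": [0, -1, -4.5], "spin": 0}, {"slide": [0, 0, 0], "spin": 0}, {"slide": [0, 0, 0], "spin": 0}, {"slide": [0, 0, 0], "spin": 0}]}}

```text
clock: 1.7
tool_pos: [211.6, -338.9, 455.3]
tool_rot: [-179.9, 0.0, 32.0]
force: [-0.5, 0.1, -0.5]
opening: 1.003
gripper_force: 0.0
```

```bash
python3 - <<'E'
from h import *
o=get_obs();print(o['tool_pos'],o['q'].round(1)); cv2.imwrite('pics/side1.png',get_image('side'))
E
```

```text
[ 211.62405781 -338.85833218  455.27071362] [58.1  0.9 -7.  94.5  0.1 84.6 -6.8]
```

View pics/side1.png

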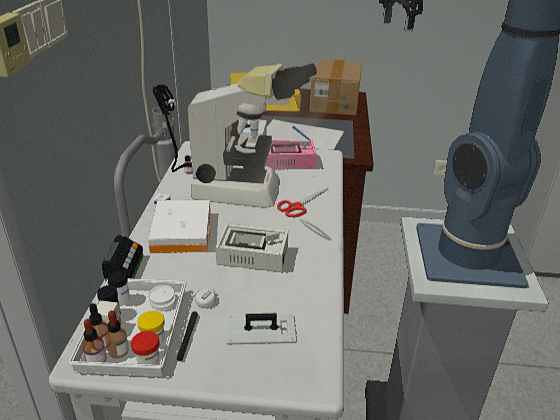

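The side view shows the gripper now above and inside the eyepiece tip (310,70), so the way is free. Swinging round.

>>> {"name": "carry_out", "arguments": {"motion": [{"slide": [4.87, -0.3, 0], "spin": -7}, {"slide": [4.87, -0.3, 0], "spin": -7}, {"slide": [4.87, -0.3, 0], "spin": -7}, {"slide": [4.87, -0.3, 0], "spin": -7}, {"slide": [4.87, -0.3, 0], "spin": -7}, {"slide": [4.87, -0.3, 0], "spin": -7}, {"slide": [4.87, -0.3, 0], "spin": -7}, {"slide": [4.87, -0.3, 0], "spin": -7}]}}

```text
clock: 2.55
tool_pos: [399.3, -12.2, 455.0]
tool_rot: [-179.9, -0.0, 88.3]
force: [0.6, 0.5, 0.2]
opening: 1.001
gripper_force: 0.0
```

>>> {"name": "carry_out", "arguments": {"motion": [{"slide": [2, 1, 4], "spin": 0}, {"slide": [2, 1, 4], "spin": 0}, {"slide": [1, 1, 4], "spin": 0}, {"slide": [0, 1, 4], "spin": 0}, {"slide": [0, 1, 4], "spin": 0}, {"slide": [0, 1, 0], "spin": 0}, {"slide": [0, 0, 0], "spin": 0}, {"slide": [0, 0, 0], "spin": 0}]}}

```text
clock: 3.35
tool_pos: [461.6, 34.3, 257.8]
tool_rot: [179.9, -0.0, 88.0]
force: [-0.8, -0.2, 0.3]
opening: 1.006
gripper_force: 0.0
```

```bash
python3 - <<'E'
from h import *
import pickle
o=get_obs();i=get_image('wrist');cv2.imwrite('pics/w0.png',i);pickle.dump(o,open('o0.pkl','wb'));print(o['tool_pos'],o['tool_rot'])
cv2.imwrite('pics/w0b.png',cv2.resize(i,(800,600),interpolation=cv2.INTER_CUBIC))
E
```

```text
[461.5938734   34.25857729 257.7836531 ] [ 1.79915714e+02 -3.76043292e-02  8.80276400e+01]
```

View pics/w0b.png

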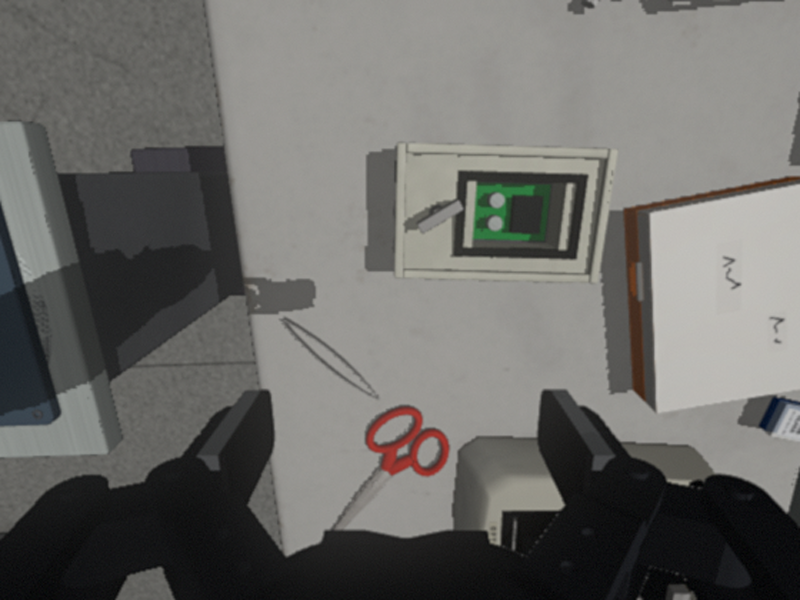

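Wrist view (800 px scale): white unit with lip corners (397,143),(617,150),(600,282),(396,278); wing top from about (420,226) to (461,206).

```bash
python3 - <<'E'
from h import *
import pickle
o=pickle.load(open('o0.pkl','rb'));w=wpose(o);k=.7
sd,sc=calibration('side'),calibration('scene')
S=lambda *a:[(x/4+210-.4,y/4+220-.4) for x,y in a]
W=[(-80,50,55),(80,50,55),(80,-50,55),(-80,-50,55)]
u=np.array([(397,143),(617,150),(602,282),(396,278)])*k
p,r=fit([(w,W,u)],[533,74,0]);print(p,r.round(1).tolist())
H=[(80,50,55),(-80,50,55),(-80,-50,55),(80,-50,55),(80,50,0),(-80,50,0)]
p2,r=fit([(w,W,u),(sd,H,S((27,113),(291,140),(313,42),(72,17),(27,178),(291,206)))],p);print(p2,r.round(1).tolist())
for q in (p,p2): print('wing exp',xf(q,[(-48,0,76)]))
a=ray(w,np.array((420,226))*k,76);b=ray(w,np.array((461,206))*k,76)
print(a,b,(a+b)/2,np.linalg.norm(a-b),np.degrees(np.arctan2(*(b-a)[1::-1])))
E
```

```text
[ 5.36333140e+02  7.40869074e+01 -5.27953864e-02] [[0.1, -0.0], [2.2, -2.1], [-1.3, 0.5], [-0.3, 1.0]]
[ 5.35284737e+02  7.40867159e+01 -5.18540664e-02] [[-1.0, 0.1], [1.1, -2.1], [-2.2, 0.5], [-1.2, 1.1], [-1.4, -1.2], [-0.5, -0.6], [-0.1, -0.2], [-2.8, -0.6], [-0.5, 0.8], [-1.1, 1.3]]
wing exp [[488.40002073  76.61990886  76.        ]]
wing exp [[487.34925487  76.57459585  76.        ]]
[473.28924923  71.37617125  76.        ] [502.2705351  84.1766043  76.       ] [487.77989216  77.77638778  76.        ] 31.68226659840373 23.830053485029108
```

>>> {"name": "carry_out", "arguments": {"motion": [{"slide": [2.2, 1.24, 2], "spin": 0}, {"slide": [2.19, 1.23, 2], "spin": 8.5}, {"slide": [0, 0, 2], "spin": 8.5}, {"slide": [0, 0, 2], "spin": 8.5}, {"slide": [0, 0, 2], "spin": 8.5}, {"slide": [0, 0, 2], "spin": 8.5}, {"slide": [0, 0, 0], "spin": 8.5}, {"slide": [0, 0, 0], "spin": 8.5}], "jaw": 3.4}}

```text
clock: 4.2
tool_pos: [487.5, 77.0, 137.5]
tool_rot: [180.0, -0.1, 28.2]
force: [0.4, 1.0, -1.1]
opening: 0.396
gripper_force: 0.0
```

>>> {"name": "carry_out", "arguments": {"motion": [{"slide": [0, 0, 0], "spin": 4}, {"slide": [0, 0, 0], "spin": 0}, {"slide": [0, 0, 0], "spin": 0}, {"slide": [0, 0, 0], "spin": 0}, {"slide": [0, 0, 0], "spin": 0}, {"slide": [0, 0, 0], "spin": 0}, {"slide": [0, 0, 0], "spin": 0}, {"slide": [0, 0, 0], "spin": 0}]}}

```text
clock: 5.0
tool_pos: [487.0, 76.9, 136.3]
tool_rot: [-180.0, 0.0, 24.5]
force: [0.9, 0.7, -0.5]
opening: 0.396
gripper_force: 0.0
```

```bash
python3 - <<'E'
from h import *
import pickle
o=get_obs();i=get_image('wrist');cv2.imwrite('pics/w1.png',i);pickle.dump(o,open('o1.pkl','wb'));print(o['tool_pos'],o['tool_rot'],o['q'])
cv2.imwrite('pics/w1b.png',cv2.resize(i,(800,600),interpolation=cv2.INTER_CUBIC))
E
```

```text
[487.03634761  76.90978852 136.25547886] [-1.79994521e+02  6.12567485e-03  2.45383184e+01] [ -1.57658379  25.13749481 -17.99244132 115.87650567  11.60945636
  40.66417489 -92.28081851]
```

View pics/w1b.png

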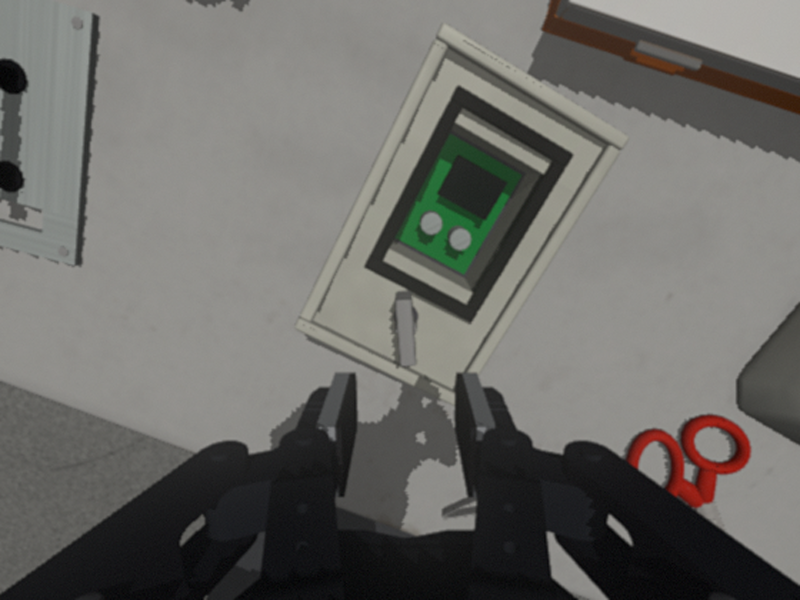

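Wrist view: wing (top ~ (403,299) to (406,364)) nearly parallel to the pads; unit lip corners (298,323),(441,25),(627,137).

```bash
python3 - <<'E'
from h import *
import pickle
o=pickle.load(open('o1.pkl','rb'));w=wpose(o);k=.7
W=[(-80,50,55),(80,50,55),(80,-50,55)]
u=np.array([(297,323),(441,25),(627,137)])*k
p,r=fit([(w,W,u)],[533,74,0]);print(p,r.round(1).tolist(),xf(p,[(-48,0,76)]))
a=ray(w,np.array((406,364))*k,76);b=ray(w,np.array((403,299))*k,76)
print(a,b,(a+b)/2,np.linalg.norm(a-b),np.degrees(np.arctan2(*(b-a)[1::-1])))
E
```

```text
[ 5.33985481e+02  7.32883445e+01 -4.78611426e-02] [[-1.5, 7.6], [-0.2, -0.7], [3.0, 0.1]] [[486.04044724  75.58480241  76.        ]]
[473.47253753  70.84439521  76.        ] [502.69454848  85.68415925  76.        ] [488.083543    78.26427723  76.        ] 32.774144086648384 26.922749124667263
```

>>> {"name": "carry_out", "arguments": {"motion": [{"slide": [0.1, 0, 1.3], "spin": -2.5}, {"slide": [0, 0, 1.3], "spin": 0}, {"slide": [0, 0, 1.3], "spin": 0}, {"slide": [0, 0, 1.3], "spin": 0}, {"slide": [0, 0, 1.3], "spin": 0}, {"slide": [0, 0, 1.3], "spin": 0}, {"slide": [0, 0, 0], "spin": 0}, {"slide": [0, 0, 0], "spin": 0}]}}

```text
clock: 5.85
tool_pos: [487.6, 77.4, 57.8]
tool_rot: [-180.0, 0.1, 27.1]
force: [-0.1, -0.1, -0.9]
opening: 0.399
gripper_force: 0.0
```

>>> {"name": "carry_out", "arguments": {"motion": [{"slide": [0, 0, 0], "spin": 0}, {"slide": [0, 0, 0], "spin": 0}, {"slide": [0, 0, 0], "spin": 0}, {"slide": [0, 0, 0], "spin": 0}, {"slide": [0, 0, 0], "spin": 0}, {"slide": [0, 0, 0], "spin": 0}, {"slide": [0, 0, 0], "spin": 0}, {"slide": [0, 0, 0], "spin": 0}], "jaw": 0.4, "force": 40}}

```text
clock: 6.65
tool_pos: [488.3, 77.5, 58.8]
tool_rot: [180.0, -0.1, 27.0]
force: [-1.3, 0.5, 6.9]
opening: 0.076
gripper_force: 41.9
```

>>> {"name": "carry_out", "arguments": {"motion": [{"slide": [0, 0, -0.1], "spin": -5}, {"slide": [0, 0, 0], "spin": -5}, {"slide": [0, 0, 0], "spin": -5}, {"slide": [0, 0, 0], "spin": -5}, {"slide": [0, 0, 0], "spin": -5}, {"slide": [0, 0, 0], "spin": -5}, {"slide": [0, 0, 0], "spin": -5}, {"slide": [0, 0, 0], "spin": -5}]}}

```text
clock: 7.45
tool_pos: [487.9, 77.8, 59.0]
tool_rot: [-180.0, -0.0, 67.2]
force: [0.7, 2.8, -8.5]
opening: 0.083
gripper_force: 40.5
```

>>> {"name": "carry_out", "arguments": {"motion": [{"slide": [0, 0, 0], "spin": -5}, {"slide": [0, 0, 0], "spin": -5}, {"slide": [0, 0, 0], "spin": -5}, {"slide": [0, 0, 0], "spin": -5}, {"slide": [0, 0, 0], "spin": 0}, {"slide": [0, 0, 0], "spin": 0}, {"slide": [0, 0, 0], "spin": 0}, {"slide": [0, 0, 0], "spin": 0}]}}

```text
clock: 8.25
tool_pos: [487.7, 77.9, 59.0]
tool_rot: [-180.0, -0.0, 87.0]
force: [-0.3, 4.8, -12.9]
opening: 0.081
gripper_force: 39.9
```

>>> {"name": "carry_out", "arguments": {"motion": [{"slide": [0, 0, 0], "spin": 0}, {"slide": [0, 0, 0], "spin": 0}, {"slide": [0, 0, 0], "spin": 0}, {"slide": [0, 0, 0], "spin": 0}, {"slide": [0, 0, 0], "spin": 0}, {"slide": [0, 0, 0], "spin": 0}, {"slide": [0, 0, 0], "spin": 0}, {"slide": [0, 0, -0.5], "spin": 0}], "jaw": 3.4}}

```text
clock: 9.05
tool_pos: [487.6, 77.3, 64.1]
tool_rot: [-179.9, 0.0, 87.0]
force: [0.1, -0.1, -0.7]
opening: 0.398
gripper_force: 0.0
```

>>> {"name": "carry_out", "arguments": {"motion": [{"slide": [0, 0, -3], "spin": 0}, {"slide": [-0.5, 0, -4], "spin": 0}, {"slide": [-1, 0, -4], "spin": 0}, {"slide": [-1, 0, -4], "spin": 0}, {"slide": [-1, 0, 0], "spin": 0}, {"slide": [0, 0, 0], "spin": 0}, {"slide": [0, 0, 0], "spin": 0}, {"slide": [0, 0, 0], "spin": 0}]}}

```text
clock: 9.85
tool_pos: [485.5, 42.8, 213.4]
tool_rot: [-179.9, -0.0, 87.1]
force: [1.4, -0.7, 0.0]
opening: 0.402
gripper_force: 0.0
```

```bash
python3 - <<'E'
from h import *
import pickle
o=get_obs();i=get_image('wrist');cv2.imwrite('pics/w2.png',i);pickle.dump(o,open('o2.pkl','wb'));print(o['tool_pos'],o['tool_rot'],o['q'])
cv2.imwrite('pics/w2b.png',cv2.resize(i,(800,600),interpolation=cv2.INTER_CUBIC))
E
```

```text
[485.48130746  42.84611483 213.37506928] [-1.79887459e+02 -8.13857715e-03  8.70773526e+01] [ 20.3784808   22.17422222 -42.49179734 110.32951424  18.19735321
  54.44903552 -33.69973408]
```

View pics/w2b.png

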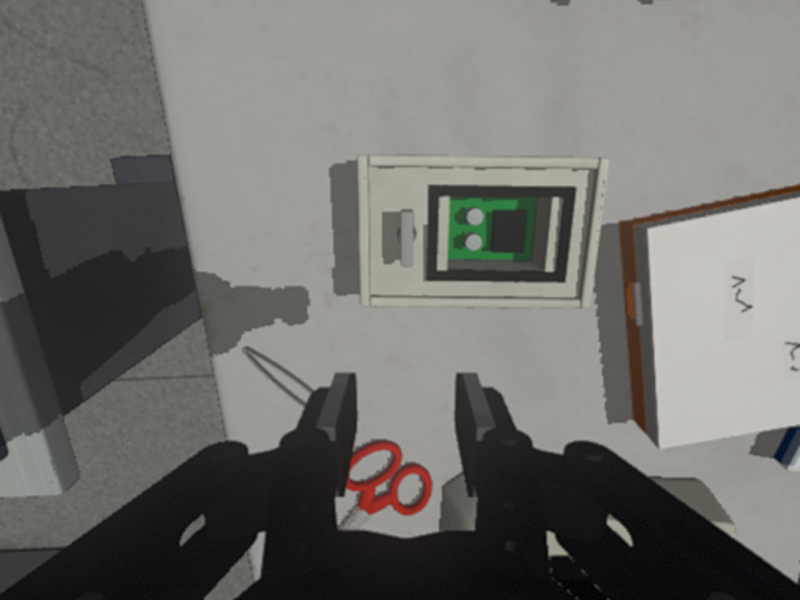

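Wing lies straight across: it is vertical in the picture at (407,238), perpendicular to the unit's horizontal long edges. Now going to the panel, hand turned to yaw ~188 so the camera later sees the slot end.

>>> {"name": "carry_out", "arguments": {"motion": [{"slide": [4.57, 0.68, 0], "spin": 0}, {"slide": [4.57, 0.68, 0], "spin": 0}, {"slide": [4.57, 0.68, 0], "spin": 0}, {"slide": [4.57, 0.68, 0], "spin": 0}, {"slide": [4.57, 0.68, 0], "spin": 0}, {"slide": [4.57, 0.68, 0], "spin": 0}, {"slide": [0, 0, 0], "spin": -8.5}, {"slide": [0, 0, 0], "spin": -8.5}]}}

```text
clock: 10.7
tool_pos: [539.6, 317.2, 213.0]
tool_rot: [-179.9, -0.0, 104.6]
force: [-0.4, -1.2, 0.2]
opening: 0.401
gripper_force: 0.0
```

>>> {"name": "carry_out", "arguments": {"motion": [{"slide": [0, 0, 0.3], "spin": -8.5}, {"slide": [0, 0, 0.3], "spin": -8.5}, {"slide": [0, 0, 0.3], "spin": -8.5}, {"slide": [0, 0, 0.3], "spin": -8.5}, {"slide": [0, 0, 0.3], "spin": -8.5}, {"slide": [0, 0, 0.3], "spin": -8.5}, {"slide": [0, 0, 0.3], "spin": -8.5}, {"slide": [0, 0, 0.3], "spin": -8.5}]}}

```text
clock: 11.5
tool_pos: [540.5, 314.6, 189.2]
tool_rot: [-180.0, -0.1, 172.4]
force: [-0.2, -0.5, 0.4]
opening: 0.398
gripper_force: 0.0
```

>>> {"name": "carry_out", "arguments": {"motion": [{"slide": [0, 0, 0], "spin": -8.5}, {"slide": [0, 0, 0], "spin": -8.0}, {"slide": [0, 0, 0], "spin": 0}, {"slide": [0, 0, 0], "spin": 0}, {"slide": [0, 0, 0], "spin": 0}, {"slide": [0, 0, 0], "spin": 0}, {"slide": [0, 0, 0], "spin": 0}, {"slide": [0, 0, 0], "spin": 0}]}}

```text
clock: 12.3
tool_pos: [541.1, 314.2, 190.4]
tool_rot: [-180.0, 0.0, -171.5]
force: [0.2, -0.2, 0.1]
opening: 0.399
gripper_force: 0.0
```

```bash
python3 - <<'E'
from h import *
import pickle
o=get_obs();i=get_image('wrist');cv2.imwrite('pics/w3.png',i);pickle.dump(o,open('o3.pkl','wb'));print(o['tool_pos'],o['tool_rot'],o['q'])
cv2.imwrite('pics/w3b.png',cv2.resize(i,(800,600),interpolation=cv2.INTER_CUBIC))
E
```

```text
[541.0856823  314.15794052 190.42956761] [-1.79993854e+02  1.45914117e-02 -1.71499626e+02] [  1.33094248  43.31125158 -65.21037414  92.08556838  41.00496698
  71.70414719  26.97321343]
```

View pics/w3b.png

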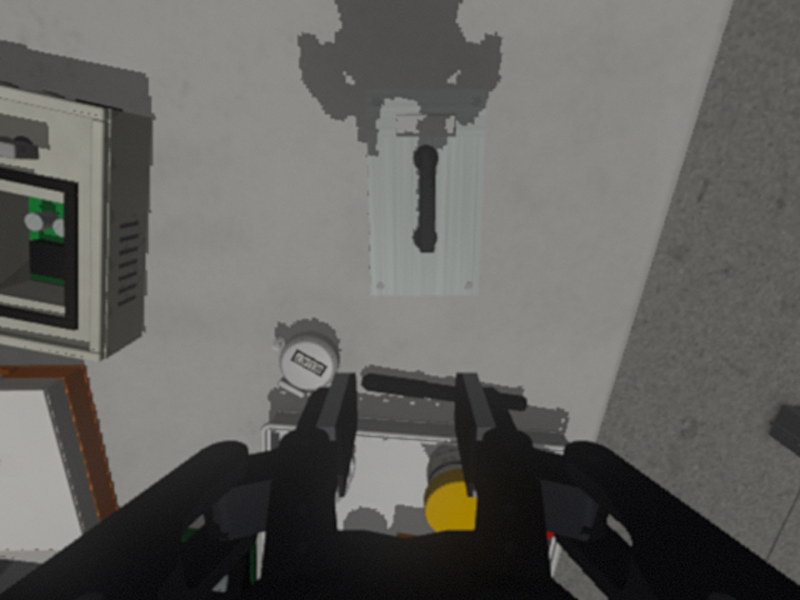

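Wrist view: panel corners (371,295),(478,295),(371,90),(489,92), slot around (426,125), handle bar (426,146)–(427,252). Check against the model.

```bash
python3 - <<'E'
from h import *
import pickle
o=pickle.load(open('o3.pkl','rb'));w=wpose(o);k=.7
P=[(70,-40,6),(70,40,6),(-70,-40,6),(-70,40,6),(-48,0,6)]
u=np.array([(371,295),(478,295),(370,89),(489,91),(426,125)])*k
for n in (2,5):
    p,r=fit([(w,P[:2]+P[4:] if n==2 else P,np.r_[u[:2],u[4:]] if n==2 else u)],[482,319,.14]);print(p,r.round(1).tolist())
    print('bar ends pred',proj(w,xf(p,[(-32,0,43),(32,0,43),(-27,0,6),(27,0,6)]))/k)
for z in(36,43):
    a=ray(w,np.array((426,147))*k,z);b=ray(w,np.array((427,252))*k,z);print(a,b,np.linalg.norm(a-b),(a+b)/2,np.degrees(np.arctan2(*(a-b)[1::-1])))
i=cv2.imread('pics/w3.png')[50:215,240:360];cv2.imwrite('pics/w3c.png',cv2.resize(i,None,fx=3.6,fy=3.6,interpolation=cv2.INTER_CUBIC))
E
```

```text
[4.83649851e+02 3.19961686e+02 1.50193949e-01] [[-0.1, 0.1], [0.0, -0.1], [0.1, -0.0]]
bar ends pred [[428.46736259 147.75345413]
 [427.27749588 253.2646085 ]
 [425.76805314 158.00978623]
 [425.00066665 237.26864167]]
[4.83883603e+02 3.20632756e+02 1.40238256e-01] [[-0.2, 0.1], [-0.1, 0.6], [-1.8, -0.1], [0.3, -0.8], [1.2, 0.3]]
bar ends pred [[430.03414024 148.335237  ]
 [427.75336243 253.7717502 ]
 [427.07651538 158.51903668]
 [425.49699661 237.72791969]]
[451.45200387 313.88413292  36.        ] [515.66965069 324.95072133  36.        ] 65.16421980107442 [483.56082728 319.41742713  36.        ] -170.22228893411753
[451.80591233 313.63647135  43.        ] [514.50684691 324.44168565  43.        ] 63.62515110323262 [483.15637962 319.0390785   43.        ] -170.2222889341175
```

View pics/w3c.png

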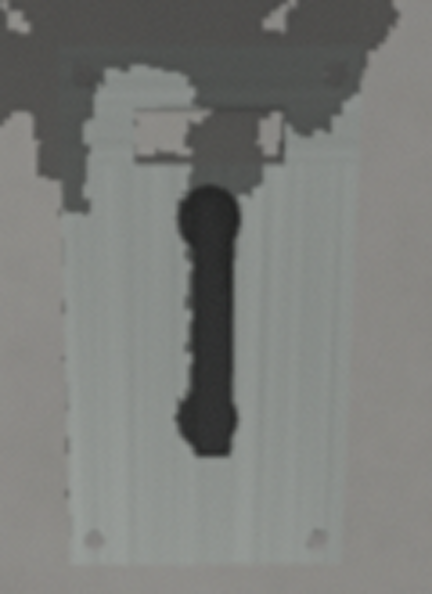

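>>> {"name": "carry_out", "arguments": {"motion": [{"slide": [1.41, 0.35, 2.5], "spin": 0}, {"slide": [1.41, 0.35, 2.5], "spin": 0}, {"slide": [1.41, 0.35, 2.5], "spin": 0}, {"slide": [1.41, 0.35, 2.5], "spin": 0}, {"slide": [0, 0, 0], "spin": 0}, {"slide": [0, 0, 0], "spin": 0}, {"slide": [0, 0, 0], "spin": 0}, {"slide": [0, 0, 0], "spin": 0}]}}

```text
clock: 13.15
tool_pos: [484.4, 320.0, 91.5]
tool_rot: [179.9, 0.1, -171.5]
force: [-0.9, -0.3, 0.3]
opening: 0.398
gripper_force: 0.0
```

>>> {"name": "carry_out", "arguments": {"motion": [{"slide": [0, 0, 1.8], "spin": 0}, {"slide": [0, 0, 1.8], "spin": 0}, {"slide": [0, 0, 1.8], "spin": 0}, {"slide": [0, 0, 1.5], "spin": 0}, {"slide": [0, 0, 0.4], "spin": 0}, {"slide": [0, 0, 0], "spin": 0}, {"slide": [0, 0, 0], "spin": 0}, {"slide": [0, 0, 0], "spin": 0}]}}

```text
clock: 13.95
tool_pos: [483.5, 320.0, 18.0]
tool_rot: [180.0, 0.1, -171.5]
force: [0.2, -0.0, 0.3]
opening: 0.4
gripper_force: 0.0
```

>>> {"name": "carry_out", "arguments": {"motion": [{"slide": [0, 0, 0], "spin": 0}, {"slide": [0, 0, 0], "spin": 0}, {"slide": [0, 0, 0], "spin": 0}, {"slide": [0, 0, 0], "spin": 0}, {"slide": [0, 0, 0], "spin": 0}, {"slide": [0, 0, 0], "spin": 0}, {"slide": [0, 0, 0], "spin": 0}, {"slide": [0, 0, 0], "spin": 0}], "jaw": 0.4, "force": 80}}

```text
clock: 14.75
tool_pos: [483.5, 319.7, 18.0]
tool_rot: [180.0, 0.1, -171.5]
force: [-0.6, -1.9, 7.4]
opening: 0.103
gripper_force: 78.6
```

>>> {"name": "carry_out", "arguments": {"motion": [{"slide": [0, 0, -0.5], "spin": 0}, {"slide": [0, 0, -1.5], "spin": 0}, {"slide": [0, 0, -2.5], "spin": 0}, {"slide": [0, 0, -2.5], "spin": 0}, {"slide": [0, 0, -2.5], "spin": 0}, {"slide": [0, 0, -1.7], "spin": 0}, {"slide": [0, 0, 0], "spin": 0}, {"slide": [0, 0, 0], "spin": 0}]}}

```text
clock: 15.55
tool_pos: [483.3, 319.2, 129.1]
tool_rot: [-180.0, 0.0, -171.5]
force: [0.4, -0.4, -3.8]
opening: 0.104
gripper_force: 78.2
```

>>> {"name": "carry_out", "arguments": {"motion": [{"slide": [-0.08, -1.5, 0], "spin": 0}, {"slide": [-0.24, -3.9, 0], "spin": 0}, {"slide": [-0.24, -3.9, 0], "spin": 0}, {"slide": [-0.24, -3.9, 0], "spin": 0}, {"slide": [-0.24, -3.9, 0], "spin": 0}, {"slide": [-0.24, -3.9, 0], "spin": 0}, {"slide": [-0.16, -2.8, 0], "spin": 0}, {"slide": [-0.08, -1.18, 0], "spin": 0}]}}

```text
clock: 16.35
tool_pos: [535.0, 69.7, 127.5]
tool_rot: [-179.9, -0.2, -171.7]
force: [1.1, 0.0, -3.5]
opening: 0.098
gripper_force: 78.4
```

>>> {"name": "carry_out", "arguments": {"motion": [{"slide": [0, 0, 0], "spin": 4}, {"slide": [0, 0, 0], "spin": 4}, {"slide": [0, 0, 0], "spin": 3.5}, {"slide": [0, 0, 0], "spin": 0}, {"slide": [0, 0, 0], "spin": 0}, {"slide": [0, 0, 0], "spin": 0}, {"slide": [0, 0, 0], "spin": 0}, {"slide": [0, 0, 0], "spin": 0}]}}

```text
clock: 17.15
tool_pos: [535.3, 74.9, 129.2]
tool_rot: [180.0, -0.0, 177.1]
force: [-0.7, 1.0, -3.2]
opening: 0.102
gripper_force: 78.4
```

```bash
python3 - <<'E'
from h import *
import pickle
o=get_obs();i=get_image('wrist');cv2.imwrite('pics/w4.png',i);pickle.dump(o,open('o4.pkl','wb'));print(o['tool_pos'],o['tool_rot'],o['q'],o['force'])
cv2.imwrite('pics/w4b.png',cv2.resize(i,(800,600),interpolation=cv2.INTER_CUBIC))
E
```

```text
[535.27465107  74.86660871 129.20733316] [ 1.79993010e+02 -1.06119759e-02  1.77068405e+02] [ 26.3196871   40.97555245 -64.08032816 108.7488735   43.42519095
  59.06269278  30.2074854 ] [-0.73764746  1.02215738 -3.15258002]
```

View pics/w4b.png

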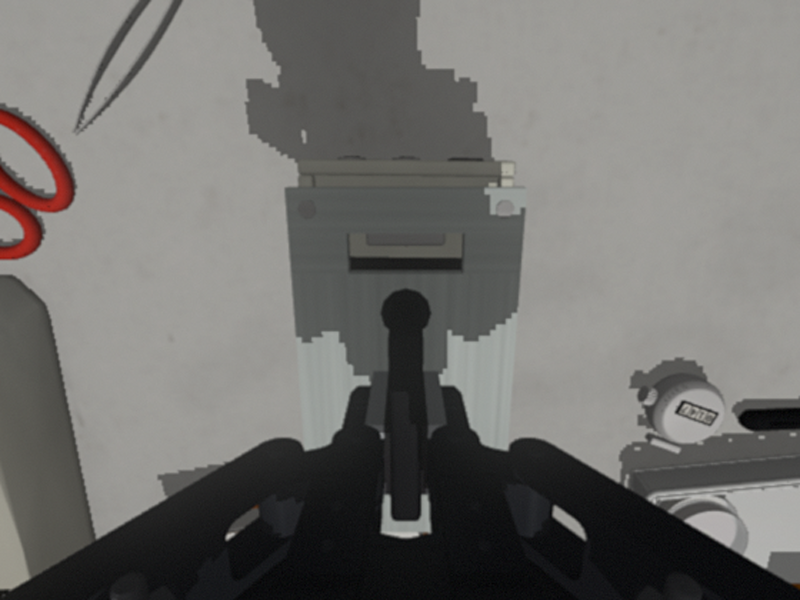

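Wrist view: wing seen through the slot, centred laterally ((366–445) vs slot (349–463)); check x by rays.

```bash
python3 - <<'E'
from h import *
import pickle
o=pickle.load(open('o4.pkl','rb'));w=wpose(o);k=.7
f=lambda u,z:ray(w,np.array(u)*k,z).round(1)
print('wing L,R +x edge',f((366,244),76),f((445,244),76))
print('slot',f((349,233),117),f((463,233),117),f((348,270),117),f((463,270),117))
print('panel corners',f((286,187),117),f((526,187),117))
print('lip -x edge',f((299,162),55),f((516,162),55))
E
```

```text
wing L,R +x edge [489.6  60.4  76. ] [491.4  94.5  76. ]
slot [479.4  58.9 117. ] [481.4  97.4 117. ] [492.1  57.4 117. ] [494.2  97.2 117. ]
panel corners [463.3  39.6 117. ] [467.4 118.3 117. ]
lip -x edge [454.1  31.   55. ] [459.2 129.3  55. ]
```

Wing within 0.5 mm of the slot centre and parallel. Descending.

>>> {"name": "carry_out", "arguments": {"motion": [{"slide": [0, 0, 1], "spin": 0}, {"slide": [0, 0, 1], "spin": 0}, {"slide": [0, 0, 1], "spin": 0}, {"slide": [0, 0, 0.6], "spin": 0}, {"slide": [0, 0, 0.6], "spin": 0}, {"slide": [0, 0, 0.6], "spin": 0}, {"slide": [0, 0, 0.3], "spin": 0}, {"slide": [0, 0, 0], "spin": 0}]}}

```text
clock: 18.0
tool_pos: [535.2, 74.8, 78.0]
tool_rot: [-180.0, -0.0, 177.0]
force: [0.7, 0.2, -3.8]
opening: 0.101
gripper_force: 78.4
```

>>> {"name": "carry_out", "arguments": {"motion": [{"slide": [0, 0, 0.2], "spin": 0}, {"slide": [0, 0, 0.2], "spin": 0}, {"slide": [0, 0, 0.2], "spin": 0}, {"slide": [0, 0, 0], "spin": 0}, {"slide": [0, 0, 0], "spin": 0}, {"slide": [0, 0, 0], "spin": 0}, {"slide": [0, 0, 0], "spin": 0}, {"slide": [0, 0, 0], "spin": 0}]}}

```text
clock: 18.8
tool_pos: [535.4, 74.8, 72.4]
tool_rot: [180.0, 0.0, 177.0]
force: [-0.5, 0.8, -3.3]
opening: 0.098
gripper_force: 78.4
```

>>> {"name": "carry_out", "arguments": {"motion": [{"slide": [0, 0, 0.1], "spin": 0}, {"slide": [0, 0, 0.1], "spin": 0}, {"slide": [0, 0, 0.1], "spin": 0}, {"slide": [0, 0, 0.1], "spin": 0}, {"slide": [0, 0, 0], "spin": 0}, {"slide": [0, 0, 0], "spin": 0}, {"slide": [0, 0, 0], "spin": 0}, {"slide": [0, 0, 0], "spin": 0}]}}

```text
clock: 19.6
tool_pos: [535.4, 74.8, 68.4]
tool_rot: [-180.0, 0.0, 177.0]
force: [-1.6, -1.5, 3.9]
opening: 0.096
gripper_force: 79.3
```

>>> {"name": "carry_out", "arguments": {"motion": [{"slide": [0, 0, 0.1], "spin": 0}, {"slide": [0, 0, 0.05], "spin": 0}, {"slide": [0, 0, 0.05], "spin": 0}, {"slide": [0, 0, 0], "spin": 0}, {"slide": [0, 0, 0], "spin": 0}, {"slide": [0, 0, 0], "spin": 0}, {"slide": [0, 0, 0], "spin": 0}, {"slide": [0, 0, 0], "spin": 0}]}}

```text
clock: 20.4
tool_pos: [535.4, 74.8, 66.5]
tool_rot: [-180.0, 0.0, 177.0]
force: [-2.8, -2.5, 7.1]
opening: 0.101
gripper_force: 79.9
```

>>> {"name": "carry_out", "arguments": {"motion": [{"slide": [0, 0, 0.05], "spin": 0}, {"slide": [0, 0, 0.05], "spin": 0}, {"slide": [0, 0, 0], "spin": 0}, {"slide": [0, 0, 0], "spin": 0}, {"slide": [0, 0, 0], "spin": 0}, {"slide": [0, 0, 0], "spin": 0}, {"slide": [0, 0, 0], "spin": 0}, {"slide": [0, 0, 0], "spin": 0}]}}

```text
clock: 21.2
tool_pos: [535.3, 74.8, 65.9]
tool_rot: [-180.0, 0.0, 177.0]
force: [-5.0, -2.9, 13.5]
opening: 0.097
gripper_force: 80.8
```

>>> {"name": "carry_out", "arguments": {"motion": [{"slide": [0, 0, 0.05], "spin": 0}, {"slide": [0, 0, 0], "spin": 0}, {"slide": [0, 0, 0], "spin": 0}, {"slide": [0, 0, 0], "spin": 0}, {"slide": [0, 0, 0], "spin": 0}, {"slide": [0, 0, 0], "spin": 0}, {"slide": [0, 0, 0], "spin": 0}, {"slide": [0, 0, 0], "spin": 0}]}}

```text
clock: 22.0
tool_pos: [535.4, 74.8, 65.9]
tool_rot: [-180.0, 0.1, 177.0]
force: [-6.1, -4.7, 20.4]
opening: 0.099
gripper_force: 81.8
```

>>> {"name": "carry_out", "arguments": {"motion": [{"slide": [0, 0, 0.03], "spin": 0}, {"slide": [0, 0, 0], "spin": 0}, {"slide": [0, 0, 0], "spin": 0}, {"slide": [0, 0, 0], "spin": 0}, {"slide": [0, 0, 0], "spin": 0}, {"slide": [0, 0, 0], "spin": 0}, {"slide": [0, 0, 0], "spin": 0}, {"slide": [0, 0, 0], "spin": 0}]}}

```text
clock: 22.8
tool_pos: [535.4, 74.8, 65.9]
tool_rot: [-179.9, 0.1, 177.0]
force: [-7.3, -4.8, 24.1]
opening: 0.096
gripper_force: 82.4
```

```bash
python3 - <<'E'
from rig import *
o=get_obs();print(o['tool_pos'],o['tool_rot'],o['force'],o['torque'],o['opening'])
if 15<o['force'][2]<32 and o['tool_pos'][2]<67: print(close_job())
E
```

```text
[535.37290685  74.82665955  65.90761105] [-1.79940524e+02  6.91702877e-02  1.77034693e+02] [-7.34973929 -4.79920908 24.10202674] [-0.98273392  1.51049403  0.03427945] 0.09580842438315103
the job is handed in; nothing more can be done
None
```

I turned the wing straight across and let go of it, fitted the panel over it, and handed the job in at 22.8 s, still holding the handle and pressing with about 24 N. The tool stopped dead at 65.9 mm (66 mm expected when home), but I had no pictures left to check the final fit by eye.

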